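# Lay out a guest's coffee on the serving board

### The arm

A 6-joint arm with a two-finger parallel gripper is mounted at the origin on a cart in front of the work surface, level with it; the furniture and walls round the work are solid. World frame = base frame: x ahead of the robot, y to its left, z up, the work surface at z = 0. Lengths are in m, angles in rad, forces in N, time in s.
With the tool pointing down it reaches from about 0.35 to 0.925 m from the base axis. Payload 6.4 kg.
Tool frame: the origin (TCP) lies midway between the tips of the shut fingers; the grasp point (between the pads) lies 19 mm behind it; z points along the fingers, y is the line along which they close (so a half turn about z gives the same grasp; the last joint's range is limited). The gripper opens to 85 mm and grips with 20 to 120 N. Pads are 22 mm wide; open, the fingers measure 114 mm over their backs; the gripper's body (76 mm by 85 mm) begins 54 mm behind the grasp point. The pads swing forward as they close: fully open they stand 13 mm farther back than shut.
Start: joints at [1.093, 0.245, 1.558, -0, 1.339, -0.174], TCP at [0.194, 0.62, 0.231] pointing down, gripper open.
Joint ranges: [-3.13, 3.13], [-1.02, 2.26], [0.13, 2.54], [-0.95, 4.09], [0.21, 2.88], [-2.74, 2.74]. Speed limits (rad/s): [2.57, 2.57, 3.14, 3.14, 3.14, 3.14].

### API

Orientations are given as a unit quaternion [x, y, z, w].
In Python, from plant import robot, effector, cams, ticket, current_clock, current_joint_pos, current_qd, current_effort, current_tcp_pos, current_orientation, current_wrist_force, current_ft_torque, current_opening, current_grip_force gives the robot as it stands. The module is installed in compiled form; this text tells all that it offers. Calls block until the motion is done:
- robot.move_pose(position, orientation): joint-space move of the TCP to a pose.
- robot.movel(position, ori=None, velocity=0.15, until_force=None): straight line of the TCP; ori=None keeps the orientation; velocity is the mean speed in m/s. With until_force (N) it stops when the force on the tool has changed by that much, and returns True; else False.
- robot.movej(angles): joint-space move.
- effector.command_gripper(opening, grip_force=None): finger opening in m; grip_force is the grip in N (None keeps the last); returns when the fingers have stopped.
- robot.wait(seconds).
- robot.solve_ik(position, orientation): joint angles nearest the present ones, or None.
- cams.read_camera(name): name is "side" or "top" or "wrist"; returns a dict with "image" (480x640x3 uint8, red, green, blue), "mtx" (3x3 intrinsics, pixels), "rvec" (rotation vector, rad) and "tvec" (3), from world to camera coordinates, as OpenCV has them. Camera axes: x right, y down, z forward; pixel columns grow to the right and rows downward; lengths in m; the calibration is good to about 2 mm. A picture is of the moment at which its call begins. There is no depth.
A pose or a line that the arm cannot do raises robot.IKError and nothing moves.
- ticket.job_done(): hands the job in; it is judged then, once.
Trained networks look in a picture, given as the dict that the camera call returned (one of the last four; its "shot" number tells which), for a name from the list of things; names that differ only in an ending like _2 or _b are one class to them, and where a whole thing is asked for, a point or a joint stands for the part that bears it (a point fixed in the world has none). Each returns a list of dicts, best first, with "confidence" (0 to 1); they miss things now and then, are a little off and sometimes report something else, mostly with a low value. They report only what shows in the picture. A call takes as long as a camera call. They do not tell look-alikes from the thing itself.
- cams.recognise(name, picture): "box" ([left, top, width, height] in pixels, round what is visible of it).
- cams.masks_of(name, picture): "mask" (480x640 bool, what is visible of it) and "box" ([left, top, width, height] in pixels, round what is visible of it).
- cams.landmark_of(name, picture): "location" ([column, row] in pixels: a listed point, or the origin of a listed thing).
Readings, each from a call of its own:
- current_clock(): time.
- current_joint_pos(): joint angles.
- current_qd(): joint speeds.
- current_effort(): joint torques, N m.
- current_tcp_pos(): TCP position.
- current_orientation(): TCP orientation.
- current_wrist_force(): force on the tool from outside, world axes, zero at the start.
- current_ft_torque(): the same for the moment, N m.
- current_opening(): finger opening in m.
- current_grip_force(): force on a finger pad.
Only numpy, scipy, OpenCV 4.12 (cv2) and the standard library are available. Lean on these libraries where they do the work, as an engineer would, in place of code of your own. Each camera call takes 0.05 s, during which the arm holds its last target. There are 200 camera calls.

### The job

Lay a guest's coffee on the wooden serving board, looking at it from the robot's side. Put the square cork coaster in the middle of the board, square with it, and stand the white cup upright in the middle of the coaster; stand the small lidded jar upright on the board directly behind the coaster (farther from the robot), between it and the board's far edge; and lay the loose teaspoon flat on the board to the right of the coaster, between it and the board's right edge, parallel to the board's long sides, centred alongside the coaster, its bowl away from the robot. Leave the two glasses of stirrers and the tongs where they are.

Things in the scene. Friction and masses are not known exactly. Their poses are not given: they have to be found in the camera images.
- board: Flat light-wood serving board without a rim, fixed to the counter to the right of the cutlery tray; 190 mm (its x) by 156 mm (its y), top face 12 mm above the counter. Origin: centre of the underside, at counter height. Its x axis runs along the long sides and points away from the robot to the far edge (turned up to 0.3 rad either way); its y axis points to its left edge, so right is -y.
- coaster: Square brown cork coaster, 56 x 56 mm and 10 mm thick, flat on the counter beyond the serving board, in a row with the cup and the jar (any order). Origin: centre of the underside; x and y run along its sides, z up. 40 g. Can be picked by two opposite sides.
- cup: Small white ceramic cup without a handle, open at the top, 58 mm across the rim, 46 mm across the foot, 58 mm tall, upright on the counter in the same row. Origin: centre of the underside; z up. About 0.14 kg. Can be gripped across the outside near the rim.
- jam_jar: Small round amber glass jar with a steel lid and a paper band, closed; body 44 mm across up to 38 mm height, lid 40 mm across, 62 mm tall over all, upright on the counter in the same row. Origin: centre of the underside; z up. About 0.12 kg. Can be gripped across the body or the lid.
- spoon: Stainless teaspoon flat on the counter between cutlery tray and bread board, the only spoon outside the tray. 124 mm long, bowl 25 mm wide, handle 12 mm wide, 8 mm high. Origin: middle of its length, on its underside; x runs along it towards the bowl (bowl at x = +31 to +62 mm, handle at x = -62 to +17 mm), z up. 17 g. Can be picked by the handle at the origin.
- spoon_bowl (a point): Centre of the teaspoon's bowl, 45 mm from the spoon's origin along its x.
- stirrers_right: Bystander: glass tumbler full of wooden stirrers, about 100 mm across and 167 mm tall, behind the cutlery tray to its right. Origin: centre of the underside. Not to be disturbed.
- stirrers_left: Bystander: glass tumbler full of wooden stirrers, about 100 mm across and 152 mm tall, at the left beyond the teaspoon; a glass sneeze guard hangs above it, its lower edge 0.36 m over the counter at x = 0.58 to 0.61 m, y over 0.41 m. Origin: centre of the underside. Not to be disturbed.
- tongs: Bystander: wire scissor tongs, 223 x 81 x 10 mm, flat on the counter behind the cutlery tray. Origin: middle, underside. Not to be disturbed.
There are look-alikes about, which are no part of the job. Leave any red look-alike of the jam_jar alone.

How it is judged:
By the outcome, as a careful person would: the job done as asked, in the order asked, and still so for the second after the job is handed in, with the robot touching nothing.
It also fails if it takes over 134 s, if anything falls off the work surface, if the arm or the gripper's body presses on something with over 40 N, if the wrist force passes 120 N, or if a joint passes its speed limit or range.

## Working session

There is one attempt and no reset: what is moved stays moved. The work goes in short steps, each a Python script; the robot and the scene stay as the last script left them, time stands still between calls to the robot, and variables do not carry over. Pictures are saved under pics/ and viewed, at most 14 in all, crops included, and the job is handed in when it is done.

```bash
mkdir -p pics; ls
cat > h.py <<'E'
import numpy as np, cv2
from plant import *
def save(n,im): cv2.imwrite('pics/'+n+'.png',cv2.cvtColor(np.ascontiguousarray(im),cv2.COLOR_RGB2BGR))
def ray(p,uv):
    R=cv2.Rodrigues(np.array(p['rvec'],float))[0];t=np.array(p['tvec'],float).ravel()
    d=R.T@np.linalg.inv(np.array(p['mtx']))@np.array([uv[0],uv[1],1.]);return -R.T@t,d/np.linalg.norm(d)
def onz(p,uv,z):
    c,d=ray(p,uv);return c+d*(z-c[2])/d[2]
def proj(p,X): return cv2.projectPoints(np.array(X,float).reshape(-1,1,3),np.array(p['rvec'],float),np.array(p['tvec'],float),np.array(p['mtx'],float),None)[0].reshape(-1,2)
def tri(obs):
    A=np.zeros((3,3));b=np.zeros(3)
    for p,uv in obs:
        c,d=ray(p,uv);M=np.eye(3)-np.outer(d,d);A+=M;b+=M@c
    return np.linalg.solve(A,b)
E
python3 - <<'E'
from h import *
t=cams.read_camera('top');s=cams.read_camera('side')
save('top',t['image']);save('side',s['image'])
for n in ['board','coaster','cup','jam_jar','spoon','spoon_bowl','stirrers_right','stirrers_left','tongs']:
    for q,l in((t,'top'),(s,'side')):
        for r in cams.landmark_of(n,q)[:4]:
            print(n,l,np.round(r['location']),round(r['confidence'],2),np.round(onz(q,r['location'],0),3))
print(current_clock())
E
```

```text
pics
board top [456. 300.] 0.69 [ 0.403 -0.318  0.   ]
board top [452. 218.] 0.65 [ 0.612 -0.328  0.   ]
coaster top [419. 223.] 0.89 [ 0.603 -0.242  0.   ]
coaster side [290. 240.] 0.55 [ 0.67  -0.094  0.   ]
cup top [489. 230.] 0.63 [ 0.577 -0.42   0.   ]
jam_jar top [480. 190.] 0.85 [ 0.684 -0.409  0.   ]
jam_jar top [452. 214.] 0.84 [ 0.624 -0.33   0.   ]
spoon top [161. 302.] 0.78 [0.426 0.412 0.   ]
spoon side [289. 349.] 0.62 [ 0.436  0.407 -0.   ]
spoon_bowl top [163. 280.] 0.65 [0.482 0.41  0.   ]
spoon_bowl side [275. 344.] 0.74 [0.475 0.404 0.   ]
stirrers_right top [364. 202.] 0.77 [ 0.664 -0.104  0.   ]
stirrers_right side [290. 241.] 0.92 [ 0.671 -0.088  0.   ]
stirrers_left side [212. 340.] 0.58 [0.625 0.445 0.   ]
tongs top [288. 204.] 0.45 [0.667 0.091 0.   ]
1.0
```

View pics/top.png

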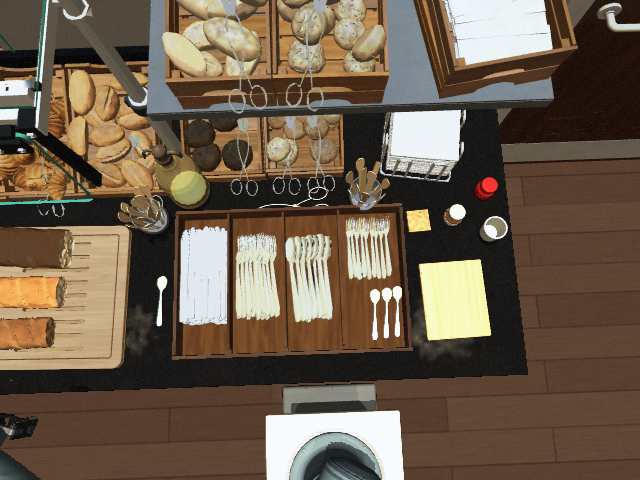

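View pics/side.png

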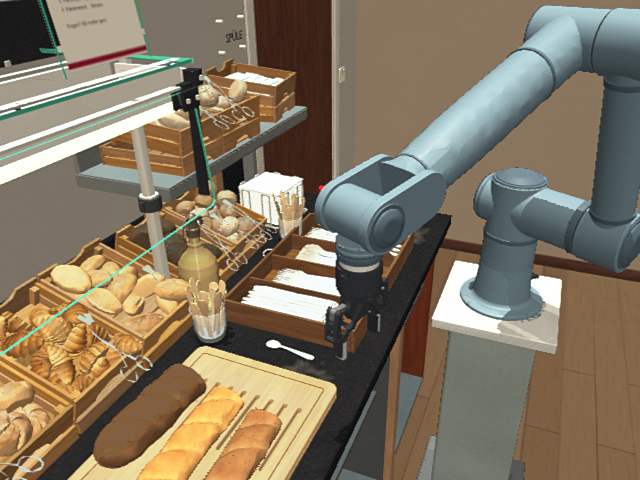

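Top view:
- coaster at (419,221)
- amber jar with the paper band at (455,214)
- cup at (495,229)
- serving board at (455,300), turned slightly
- loose spoon at (161,300), bowl far

Look-alikes:
- jar: the red jar at (487,188), to be left alone
- spoon: the small spoons in the tray at (375–398,312) and the spoons at (308,277)
- board: the bread board at (60,297)
- cup: the glass tumblers at (365,190) and (143,212)

Next I'll take close looks with the wrist camera from two places.

```bash
cat >> h.py <<'E'
from scipy.spatial.transform import Rotation as Ro
def quat(a):
    y=np.array([np.cos(a),np.sin(a),0]);z=np.array([0,0,-1.]);x=np.cross(y,z)
    return Ro.from_matrix(np.c_[x,y,z]).as_quat()
def best(pos,a):
    "of the two equal grasps take the one turning the last joint least"
    c=[]
    for k in (0,np.pi):
        q=robot.solve_ik(pos,quat(a+k))
        if q is not None: c.append((abs(q[5]),a+k,q))
    c.sort(key=lambda v:v[0]); return c[0][1],c[0][2]
E
python3 - <<'E'
from h import *
o=Ro.from_quat(current_orientation()).as_matrix();print(o.round(2))
robot.movel([0.29,0.40,0.36],velocity=.3)
a,q=best([0.50,-0.27,0.36],np.pi/2);print(a,np.round(q,2))
robot.move_pose([0.50,-0.27,0.36],quat(a))
P=[cams.read_camera('wrist')]
save('w1',P[0]['image'])
robot.movel([0.50,-0.37,0.36],velocity=.25)
P.append(cams.read_camera('wrist'));save('w2',P[1]['image'])
P.append(cams.read_camera('top'))
import pickle;pickle.dump(P,open('P.pkl','wb'))
for n in ['board','coaster','cup','jam_jar']:
    for i,q in enumerate(P):
        for r in cams.masks_of(n,q)[:4]:
            m=r['mask'];ys,xs=np.nonzero(m)
            print(n,i,'box',np.round(r['box']),'cent',round(xs.mean(),1),round(ys.mean(),1),round(r['confidence'],2))
        for r in cams.landmark_of(n,q)[:3]: print('   lm',np.round(r['location'],1),round(r['confidence'],2),np.round(onz(q,r['location'],0),3))
print(current_clock(),current_tcp_pos())
E
```

```text
[[-0.95  0.3   0.  ]
 [ 0.3   0.95 -0.  ]
 [-0.   -0.   -1.  ]]
4.71238898038469 [-0.69 -0.02  1.62 -0.    1.55  0.88]
board 0 box [295. 179. 129. 149.] cent 358.9 252.3 0.66
   lm [353.1 252.9] 0.97 [ 0.409 -0.305  0.   ]
board 1 box [209. 175. 138. 150.] cent 279.5 252.0 0.87
   lm [276.8 253.1] 0.8 [ 0.408 -0.307  0.   ]
board 2 box [422. 259.  57.  53.] cent 441.0 279.6 0.69
board 2 box [295. 207.   2.  -2.] cent 295.5 205.0 0.47
   lm [456.5 299.2] 0.72 [ 0.405 -0.321  0.   ]
coaster 0 box [274.  59.  52.  54.] cent 298.5 86.0 0.78
   lm [297.9  87.7] 0.77 [ 0.609 -0.237  0.   ]
coaster 1 box [184.  59.  55.  54.] cent 210.3 85.5 0.79
   lm [210.9  87.4] 0.81 [ 0.609 -0.238  0.   ]
   lm [81.8 24.9] 0.47 [ 0.674 -0.099  0.   ]
coaster 2 box [407. 210.  21.  27.] cent 417.9 220.4 0.85
   lm [420.  223.7] 0.65 [ 0.601 -0.245  0.   ]
   lm [163.4 282.4] 0.24 [0.475 0.408 0.   ]
cup 0 box [432.  92.  62.  54.] cent 462.9 119.5 0.96
   lm [448.7 119. ] 0.94 [ 0.574 -0.414  0.   ]
cup 1 box [341.  88.  54.  62.] cent 369.6 118.6 0.93
   lm [362.1 119.2] 0.89 [ 0.573 -0.413  0.   ]
cup 2 box [480. 215.  26.  29.] cent 491.8 229.1 0.61
   lm [487.9 229.5] 0.87 [ 0.579 -0.417  0.   ]
jam_jar 0 box [437.   0.  60.  40.] cent 461.0 16.8 0.98
   lm [375.9  81.1] 0.96 [ 0.616 -0.327  0.   ]
   lm [451.   17.3] 0.73 [ 0.682 -0.408  0.   ]
jam_jar 1 box [340.   0.  50.  37.] cent 364.6 16.9 0.76
jam_jar 1 box [262.  54.  45.  49.] cent 283.3 78.3 0.62
   lm [359.4  17. ] 0.9 [ 0.682 -0.407  0.   ]
   lm [286.7  81.3] 0.8 [ 0.615 -0.325  0.   ]
jam_jar 2 box [475. 176.  22.  24.] cent 485.8 188.3 0.71
jam_jar 2 box [444. 203.  18.  21.] cent 454.2 214.5 0.62
   lm [449.5 216.7] 0.77 [ 0.617 -0.322  0.   ]
   lm [478.1 191.9] 0.59 [ 0.68  -0.402  0.   ]
6.45 [ 0.49999171 -0.37001745  0.3600048 ]
```

View pics/w1.png

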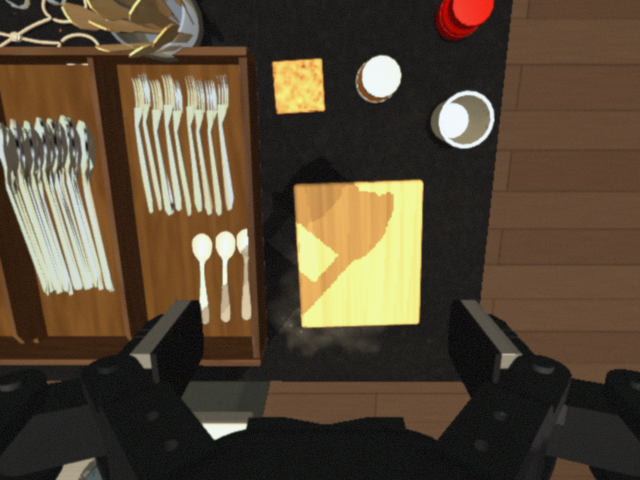

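View pics/w2.png

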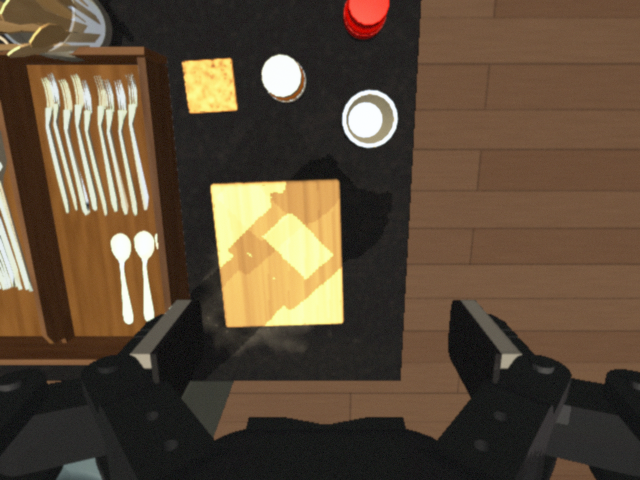

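w1: coaster at (298,86), amber jar with white lid at (380,78), cup at (463,120), red look-alike at (466,15), and the board with corners near (295,184), (422,180), (420,326) and (301,327). The look-alike choice holds. Next I'll fit the outlines in both views and triangulate.

```bash
cat >> h.py <<'E'
def blob(p,c,thr=60,sz=90):
    g=cv2.GaussianBlur(p['image'].max(2),(3,3),0);m=(g>thr).astype(np.uint8)
    n,l=cv2.connectedComponents(m);m=(l==l[int(c[1]),int(c[0])]).astype(np.uint8)
    return max(cv2.findContours(m,cv2.RETR_EXTERNAL,cv2.CHAIN_APPROX_NONE)[0],key=cv2.contourArea)
def rect(p,c,z,thr=60):
    "rectangle on height z: centre, sides, angle of the side nearest x; plus quad corners in pixels"
    h=cv2.convexHull(blob(p,c,thr)).reshape(-1,2)
    W=np.array([onz(p,u,z)[:2] for u in h]);(c0,s,a)=cv2.minAreaRect((W*1000).astype(np.float32))
    a=np.radians(a)
    b=cv2.boxPoints((c0,s,np.degrees(a)))/1000
    q=[h[np.argmin(np.linalg.norm(W-k,axis=1))] for k in b[np.lexsort((b[:,1],))]]
    return np.array(c0)/1000,np.array(s),(a+np.pi/4)%(np.pi/2)-np.pi/4,W
E
python3 - <<'E'
from h import *
import pickle;P=pickle.load(open('P.pkl','rb'))[:2]
for n,cs,z in (('board',[(358,300),(280,200)],.012),('coaster',[(298,86),(210,86)],.01)):
    for thr in(50,90):
        for p,c in zip(P,cs): 
            r=rect(p,c,z,thr);print(n,thr,r[0].round(4),r[1].round(1),round(r[2],3))
    K=[cv2.approxPolyDP(cv2.convexHull(blob(p,c,70)),12,True).reshape(-1,2) for p,c in zip(P,cs)]
    K=[k[np.argsort(np.arctan2(*(k-k.mean(0)).T))] for k in K]
    if len(K[0])==len(K[1])==4: print('tri',np.array([tri([(P[0],a),(P[1],b)]) for a,b in zip(*K)]).round(4).tolist())
    else: print(K)
for n,cs,thr in(('lid',[(381,77),(284,76)],150),('rim',[(438,120),(346,120)],110)):
    E=[]
    for p,c in zip(P,cs):
        k=blob(p,c,thr);e=cv2.fitEllipse(cv2.convexHull(k));E.append((p,e[0]));print(n,np.round(e[0],1),np.round(e[1],1))
    print(tri(E).round(4))
for n in((467,8),(367,8)): pass
E
```

```text
board 50 [ 0.389  -0.2977] [229.6 188.4] 0.038
board 50 [ 0.3873 -0.2996] [233.2 186.1] 0.038
board 90 [ 0.4072 -0.3112] [192.1 157.5] 0.038
board 90 [ 0.4031 -0.3121] [200.8 157.4] 0.042
[array([[294, 185],
       [298, 336],
       [419, 323],
       [421, 179]], dtype=int32), array([[210, 184],
       [225, 326],
       [248, 343],
       [343, 323],
       [337, 179]], dtype=int32)]
coaster 50 [ 0.6094 -0.2386] [59.3 59.6] 0.063
coaster 50 [ 0.6093 -0.239 ] [59.6 60.3] 0.063
coaster 90 [ 0.6093 -0.2386] [57.5 57.6] 0.063
coaster 90 [ 0.6094 -0.239 ] [57.7 58.1] 0.063
tri [[0.6355, -0.2081, 0.0069], [0.5796, -0.2137, 0.0118], [0.5842, -0.2687, 0.0052], [0.639, -0.2642, 0.0114]]
lid [380.7  76. ] [39.6 42.3]
lid [281.3  75.5] [40.6 43.1]
[ 0.615  -0.3252  0.058 ]
rim [465.6 119.2] [55.1 60.3]
rim [369.5 118.4] [56.3 59.1]
[ 0.5732 -0.416   0.0554]
```

```bash
python3 - <<'E'
from h import *
import pickle;P=pickle.load(open('P.pkl','rb'))
for p in P[:2]:
    print(p['image'][[250,333,340,318],[330,310,290,400]].tolist())
    for t in(80,110,130):
        im=p['image'].astype(int);m=((im[...,0]>t)&(im[...,0]-im[...,2]>45)).astype(np.uint8)
        m=cv2.morphologyEx(m,cv2.MORPH_OPEN,np.ones((5,5)));m[:150]=0;m[:,:200]=0
        n,l,st,_=cv2.connectedComponentsWithStats(m);k=1+np.argmax(st[1:,4]*(st[1:,2]<200));m=(l==k).astype(np.uint8)
        h=cv2.convexHull(max(cv2.findContours(m,0,1)[0],key=cv2.contourArea)).reshape(-1,2)
        W=np.array([onz(p,u,.012)[:2] for u in h]);c,s,a=cv2.minAreaRect((W*1000).astype(np.float32))
        K=cv2.approxPolyDP(h.reshape(-1,1,2),8,True).reshape(-1,2)
        print(t,np.round(c,1),np.round(s,1),round(np.radians(a),3),K.tolist())
p=P[2];im=p['image'].astype(int);m=((im[...,0]>110)&(im[...,0]-im[...,2]>30));print(p['image'][300,450])
E
python3 - <<'E'
from h import *
import pickle;P=pickle.load(open('P.pkl','rb'))
a=P[0]['image'][165:345,270:440];save('wcrop',cv2.resize(a,None,fx=3,fy=3,interpolation=0))
E
```

```text
[[242, 244, 148], [69, 62, 55], [63, 59, 51], [243, 244, 145]]
80 [ 407.6 -311.5] [191.2 156.7] 0.037 [[422, 180], [419, 322], [302, 327], [294, 185]]
110 [ 407.5 -311.5] [190.9 156.3] 0.038 [[421, 180], [418, 323], [302, 327], [294, 186]]
130 [ 407.4 -311.6] [190.1 155.9] 0.037 [[421, 180], [419, 321], [303, 327], [295, 185]]
[[245, 205, 114], [39, 34, 29], [63, 57, 49], [35, 32, 30]]
80 [ 407.6 -312.2] [191.2 156.7] 0.038 [[337, 179], [343, 322], [227, 327], [210, 185]]
110 [ 407.5 -312.2] [190.9 156.4] 0.039 [[338, 180], [342, 323], [227, 327], [210, 185]]
130 [ 407.4 -312.2] [190.7 156.1] 0.037 [[337, 180], [343, 321], [226, 326], [210, 186]]
[ 90 106 107]
```

View pics/wcrop.png

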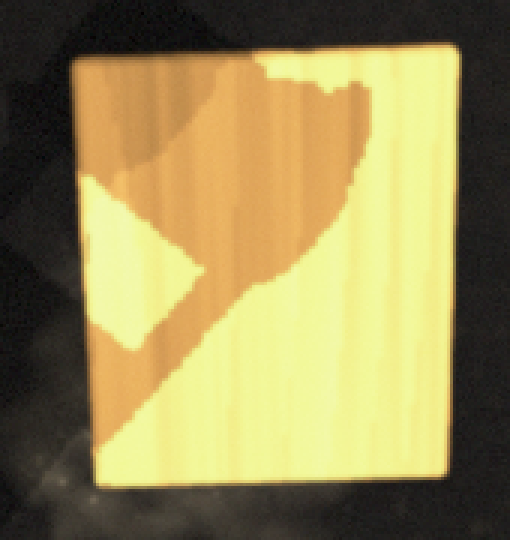

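The crop shows the board outline cleanly, and the fit gives 190×156 mm, centre (0.4075, −0.312), angle 0.038. Picking the coaster.

```bash
cat >> h.py <<'E'
BC=np.array([.4075,-.312]);BA=.038
def bd(x,y): c,s=np.cos(BA),np.sin(BA); return BC+np.array([c*x-s*y,s*x+c*y])
def goto(xy,z,a): 
    robot.move_pose([*xy,z],quat(a))
def lin(xy,z,v=.15,f=None,a=None): return robot.movel([*xy,z],ori=None if a is None else quat(a),velocity=v,until_force=f)
E
python3 - <<'E'
from h import *
c=np.array([.6094,-.2388]);a0=.063
a,q=best([*c,.15],a0);print(a,np.round(q,2))
effector.command_gripper(.068,30)
goto(c,.13,a);lin(c,.02,.15)
print(lin(c,-.013,.03,4),current_tcp_pos(),current_wrist_force())
z=current_tcp_pos()[2]+.0025
lin(c,z,.03)
effector.command_gripper(.04,30);print(current_opening(),current_grip_force(),z)
lin(c,.1,.15)
print(current_opening(),current_grip_force(),current_clock())
b,q=best([*BC,.1],a+BA-a0);print(b,np.round(q,2))
w=cams.read_camera('wrist');save('grip1',w['image'])
E
```

```text
0.063 [-0.55  0.33  1.6  -0.    1.2  -0.61]
True [ 0.60916562 -0.23865434 -0.00709878] [-1.46553859  0.92982434  5.24672213]
0.05508696108443555 35.12337317923084 -0.004598783160697796
0.054914333791362714 32.320645451545715 11.1
0.038000000000000006 [-0.87  0.09  1.99 -0.    1.06 -0.91]
```

View pics/grip1.png

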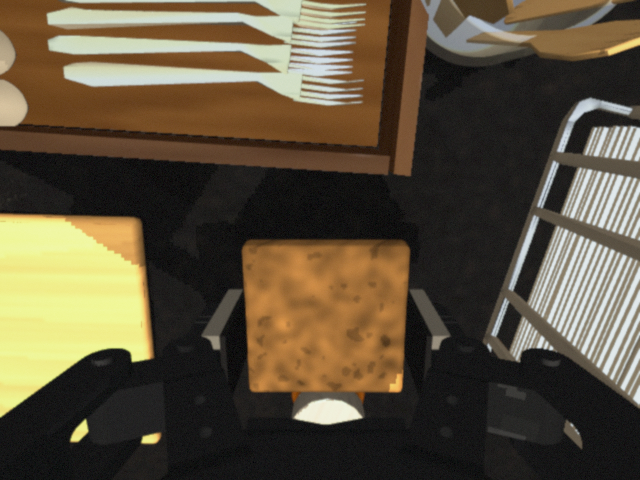

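The coaster is held squarely between the pads (245–410, 240–392). Placing it, then looking again.

Run:
```python
from h import *
b=BA
goto(BC,.1,b);lin(BC,.02,.15)
print(lin(BC,.004,.02,3),current_tcp_pos())
effector.command_gripper(.075);lin(BC,.03,.1)
lin(BC-[.02,0],.26,.25)
robot.wait(.3)
w=cams.read_camera('wrist')
for q in cams.masks_of('coaster',w)[:2]:
    h=cv2.convexHull(cv2.findContours(q['mask'].astype(np.uint8),0,1)[0][0]).reshape(-1,2)
    W=np.array([onz(w,u,.022)[:2] for u in h]);c,s,a=cv2.minAreaRect((W*1000).astype(np.float32))
    print(q['confidence'],np.round(c,1),np.round(s,1),round(np.radians(a),3))
for q in cams.landmark_of('board',w): print(q,onz(w,q['location'],.012))
save('placed1',w['image']);print(current_clock())
```

```text
True [ 0.40750402 -0.3120423   0.00811106]
0.91 [ 407.5 -310.8] [56.  56.6] 0.033
15.5417
```

View pics/placed1.png

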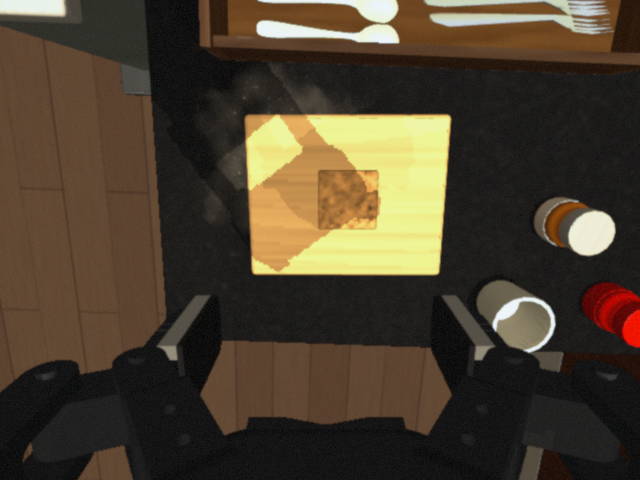

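The coaster sits square in the middle of the board (348,200). Now the cup.

Run:
```python
from h import *
c=np.array([.5733,-.4155])
a,q=best([*c,.13],np.radians(-55));print(a,np.round(q,2))
effector.command_gripper(.085,30)
goto(c,.15,a);lin(c,.02,.15)
print(current_wrist_force())
effector.command_gripper(.03,30);print(current_opening(),current_grip_force(),current_tcp_pos())
lin(c,.14,.15);print(current_opening(),current_grip_force())
t=np.array([.4075,-.3115])
b,q=best([*t,.14],a);print(b,np.round(q,2))
goto(t,.14,b);lin(t,.055,.15);print(lin(t,.036,.02,3),current_tcp_pos())
effector.command_gripper(.08);robot.wait(.2);lin(t,.14,.15)
lin(t-[.02,0],.27,.25)
w=cams.read_camera('wrist')
for n in('cup','board','coaster'):
  for q in cams.masks_of(n,w)[:2]: print(n,q['confidence'],np.round(q['box']))
  for q in cams.landmark_of(n,w)[:2]: print(n,q['confidence'],onz(w,q['location'],.022))
save('placed2',w['image']);print(current_clock())
```

```text
-0.9599310885968813 [-0.79  0.47  1.46 -0.    1.21  0.17]
[-0.19106051  0.10453294  1.27033721]
0.055746068920419355 31.456864080391824 [ 0.57390892 -0.41600265  0.02155561]
0.05567009203047306 32.14669267181307
-0.9599310885968813 [-0.87  0.03  1.98 -0.    1.14  0.09]
True [ 0.4075076  -0.31145001  0.04358572]
cup 0.83 [304. 154.  75.  72.]
cup 0.86 [ 0.40646205 -0.31176072  0.022     ]
board 0.82 [224.  44. 239. 247.]
23.7417
```

View pics/placed2.png

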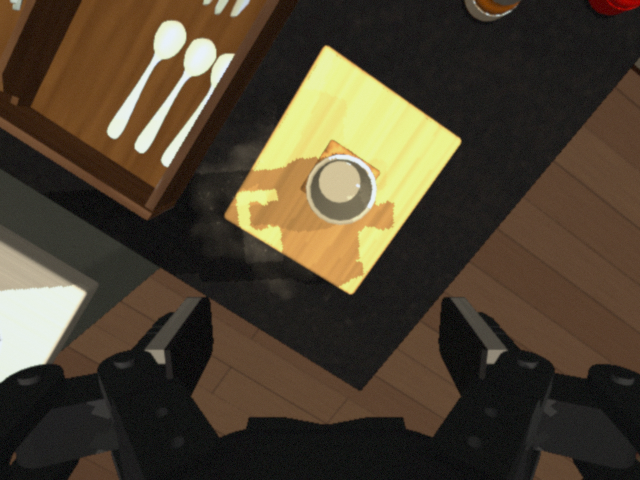

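The cup stands on the coaster (340,188), and a coaster corner shows behind it. Now the jar.

Run:
```python
from h import *
c=np.array([.615,-.3255])
a,q=best([*c,.13],BA+np.pi/2);print(a,np.round(q,2))
effector.command_gripper(.085,30)
goto(c,.17,a);lin(c,.01,.15)
print(current_wrist_force())
effector.command_gripper(.03,30);print(current_opening(),current_grip_force(),current_tcp_pos())
lin(c,.17,.15);print(current_opening(),current_grip_force())
t=bd(.0615,0)
lin(t,.17,.2);lin(t,.04,.15);print(lin(t,.018,.02,3),current_tcp_pos())
effector.command_gripper(.07);robot.wait(.2);lin(t,.16,.15)
lin(t-[.06,0],.30,.25)
w=cams.read_camera('wrist')
for n in('cup','board','jam_jar'):
  for q in cams.landmark_of(n,w)[:2]: print(n,q['confidence'],onz(w,q['location'],.022 if n=='cup' else .012))
print('want jar',t)
save('placed3',w['image']);print(current_clock())
```

```text
4.75038898038469 [-0.65  0.45  1.5  -0.    1.2   0.88]
[ 0.53226396 -0.56759187  0.60262311]
0.042446541065222575 31.053290921263397 [ 0.61544221 -0.32579053  0.0108593 ]
0.04278579288729811 30.65445728134364
True [ 0.46878743 -0.30954116  0.02287901]
cup 0.64 [ 0.40479652 -0.30863526  0.022     ]
jam_jar 0.81 [ 0.46909812 -0.30947106  0.012     ]
want jar [ 0.4689556  -0.30966356]
33.1667
```

View pics/placed3.png

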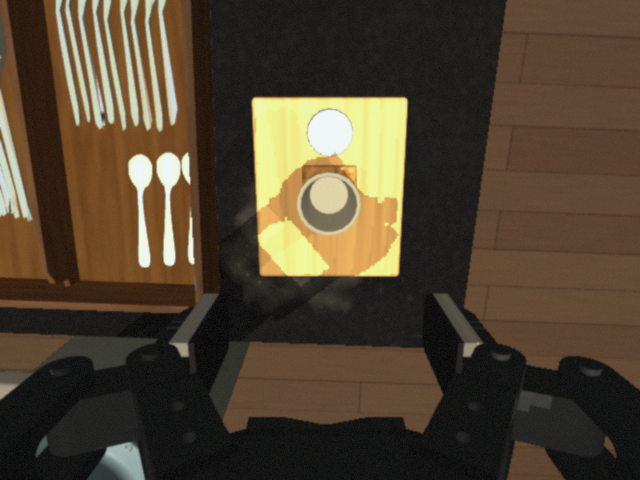

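The jar stands behind the coaster (330,132), with the cup at (329,203). Now over to the spoon on the left.

Run:
```python
from h import *
import pickle
lin([.36,-.25],.33,.3)
p1=np.array([.43,.33]);a,q=best([*p1,.28],np.pi/2);print(a,np.round(q,2))
goto(p1,.28,a)
P=[cams.read_camera('wrist')]
robot.movel([.43,.40,.28],velocity=.2)
P.append(cams.read_camera('wrist'));save('sp',P[1]['image'])
pickle.dump(P,open('S.pkl','wb'))
S=[];B=[]
for p in P:
    r=cams.masks_of('spoon',p);lm=cams.landmark_of('spoon',p);bl=cams.landmark_of('spoon_bowl',p)
    for n,v in(('s',lm),('b',bl)):
        for k in v[:4]: print(n,round(k['confidence'],2),np.round(k['location'],1),onz(p,k['location'],.003).round(4))
    for k in r[:4]:
        ys,xs=np.nonzero(k['mask']);W=np.array([onz(p,u,.003)[:2] for u in np.c_[xs,ys][::3]])
        c=W.mean(0);d=np.linalg.svd(W-c,full_matrices=False)[2][0];d*=np.sign(d[0]);t=(W-c)@d
        print('mask',round(k['confidence'],2),np.round(k['box']),'mid',(c+d*(t.max()+t.min())/2).round(4),'len',t.ptp() if hasattr(t,'ptp') else np.ptp(t),'ang',np.arctan2(d[1],d[0]))
print(current_clock())
```

```text
1.5707963267948966 [ 0.45 -0.05  1.78 -0.    1.41 -1.13]
s 0.65 [408.7 191.9] [0.4294 0.4147 0.003 ]
b 0.8 [401.  235.4] [0.4757 0.409  0.003 ]
mask 0.77 [393. 130.  28. 122.] mid [0.4305 0.4145] len 0.12327053909366911 ang -0.05197567556408285
s 0.88 [343. 193.] [0.4299 0.4171 0.003 ]
mask 0.7 [327. 130.  26. 121.] mid [0.4307 0.4146] len 0.12354300288294404 ang -0.056460884369682066
36.6
```

View pics/sp.png

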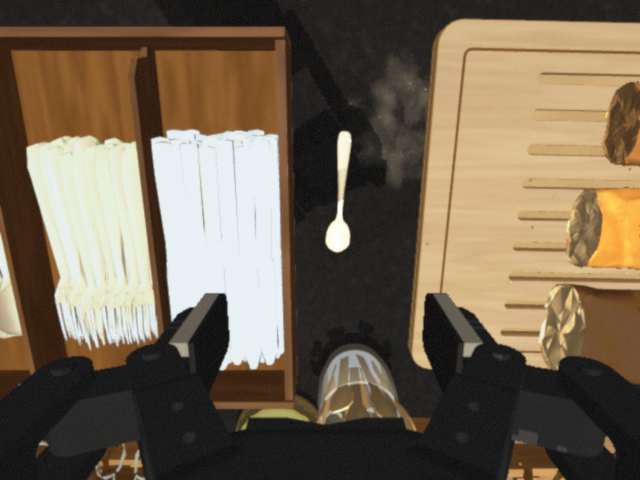

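The loose spoon is at (343,190) with its bowl at (338,235), clear of the tray and the bread board. Both views put it flat on the counter at (0.4306, 0.4146). I'll grip the handle behind its middle with a slight lean towards the robot, so the gripper clears the cup when placing.

```bash
cat >> h.py <<'E'
def tq(th,t=.15):
    "spoon grasp: closing across a spoon with heading th, tool leaning back by t"
    z=np.array([np.sin(t)*np.cos(th),np.sin(t)*np.sin(th),-np.cos(t)]);y=np.array([-np.sin(th),np.cos(th),0])
    return Ro.from_matrix(np.c_[np.cross(y,z),y,z]).as_quat()
G=-.042; SA=-.054
E
python3 - <<'E'
from h import *
g=np.array([.4306,.4146])+G*np.array([np.cos(SA),np.sin(SA)])
o=tq(SA);print(g,robot.solve_ik([*g,.1],o),'place',robot.solve_ik([*bd(G,-.054),.1],tq(BA)),tq(BA))
effector.command_gripper(.03,30)
robot.move_pose([*g,.12],o);robot.movel([*g,.02])
print(robot.movel([*g,-.006],velocity=.02,until_force=3),current_tcp_pos(),current_wrist_force())
z=current_tcp_pos()[2]+.0015
robot.movel([*g,z],velocity=.02)
effector.command_gripper(0.0,30);print(current_opening(),current_grip_force(),z)
robot.movel([*g,.12],velocity=.1);print(current_opening(),current_grip_force(),current_clock())
w=cams.read_camera('wrist');save('spg',w['image'])
E
```

```text
[0.38866122 0.4168669 ] [ 0.66618264  0.16963372  1.91219285 -0.12145092  0.95014694 -0.7853458 ] place None [-0.01894545  0.99700883  0.00142358  0.07491618]
True [0.38859394 0.41682059 0.00053924] [-2.02730893 -0.5265097   5.20251573]
0.007562020226060936 29.232202940474963 0.0020392372612928916
0.007968746527402723 29.278420200571418 41.5
```

View pics/spg.png

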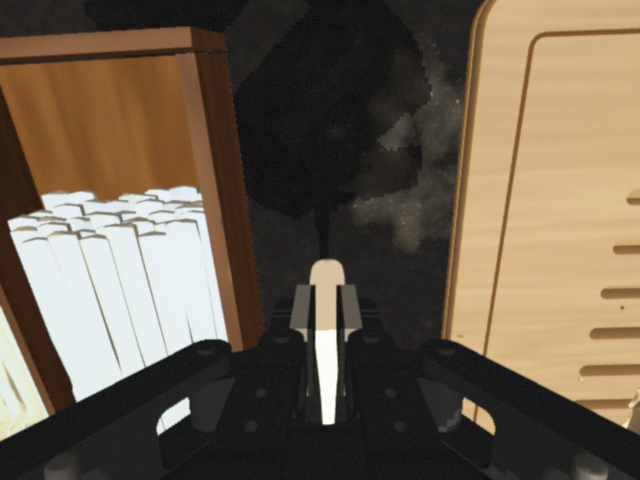

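The spoon handle is gripped in line at (327,300). The placing pose has no IK from here, so I'm checking for alternatives.

Run:
```python
from h import *
robot.movel([.36,.30,.30],velocity=.2)
for dst in ([*bd(G,-.054),.1],[*bd(G,-.054),.013],[.38,-.2,.25],[.40,0,.25]):
  for t in(0,.08,.15):
    q=robot.solve_ik(dst,tq(BA,t));print(np.round(dst,3),t,None if q is None else np.round(q,2))
robot.move_pose([.40,-.02,.3],tq(BA,.15));print(current_joint_pos().round(2) if hasattr(current_joint_pos(),'round') else current_joint_pos())
for t in(0,.05,.08,.12,.15):
    q=robot.solve_ik([*bd(G,-.054),.02],tq(BA,t));print(t,None if q is None else np.round(q,2))
```

```text
[ 0.368 -0.368  0.1  ] 0 [-1.    0.11  1.98 -0.    1.06 -2.61]
[ 0.368 -0.368  0.1  ] 0.08 [-1.04  0.08  2.01  0.08  1.02 -2.69]
[ 0.368 -0.368  0.1  ] 0.15 None
[ 0.368 -0.368  0.013] 0 [-1.    0.26  1.99 -0.    0.88 -2.61]
[ 0.368 -0.368  0.013] 0.08 [-1.04  0.24  2.03  0.09  0.84 -2.71]
[ 0.368 -0.368  0.013] 0.15 None
[ 0.38 -0.2   0.25] 0 [-0.75 -0.32  2.07 -0.    1.39 -2.36]
[ 0.38 -0.2   0.25] 0.08 [-0.79 -0.37  2.11  0.06  1.35 -2.41]
[ 0.38 -0.2   0.25] 0.15 [-0.82 -0.42  2.15  0.12  1.31 -2.45]
[0.4  0.   0.25] 0 [-0.29 -0.41  2.14 -0.    1.41 -1.89]
[0.4  0.   0.25] 0.08 [-0.3  -0.47  2.18  0.03  1.36 -1.92]
[0.4  0.   0.25] 0.15 [-0.32 -0.53  2.22  0.05  1.31 -1.94]
[-0.37 -0.56  2.15  0.06  1.41 -1.99]
0 [-1.    0.25  1.99 -0.    0.9  -2.61]
0.05 [-1.03  0.23  2.02  0.06  0.87 -2.67]
0.08 [-1.04  0.22  2.03  0.09  0.85 -2.71]
0.12 None
0.15 None
```

The last joint's limit allows a lean of 0.08 only. I'll set the spoon back down where it lay and regrip it with that lean, so it is laid flat.

Run:
```python
from h import *
g=np.array([.4306,.4146])+G*np.array([np.cos(SA),np.sin(SA)])
robot.move_pose([.36,.30,.30],tq(SA));robot.move_pose([*g,.12],tq(SA));robot.movel([*g,.02])
print(robot.movel([*g,.001],velocity=.02,until_force=2),current_tcp_pos())
effector.command_gripper(.03);robot.movel([*g,.06])
o=tq(SA,.08);robot.movel([*g,.05],o)
robot.movel([*g,.015])
print(robot.movel([*g,-.006],velocity=.02,until_force=3),current_tcp_pos())
z=current_tcp_pos()[2]+.0015;robot.movel([*g,z],velocity=.02)
effector.command_gripper(0.0,30);print(current_opening(),current_grip_force(),z)
robot.movel([*g,.15],velocity=.15);print(current_opening(),current_clock())
R=cams.read_camera('wrist');save('spg2',R['image'])
c,_=ray(R,(320,240));print('cam',c,current_tcp_pos())
robot.movel([.36,.30,.30],velocity=.25)
robot.move_pose([.40,0,.3],tq(BA,.08))
b=bd(G,-.054);robot.move_pose([*b,.2],tq(BA,.08))
s=[cams.read_camera(k) for k in('top','side')]
for p in s:
  for n in('spoon','spoon_bowl'):
    for k in cams.landmark_of(n,p)[:3]: print(n,round(k['confidence'],2),np.round(k['location']))
  print(proj(p,[*b,.2]))
save('hold',s[0]['image'][150:390,340:600]);print(current_clock(),current_opening())
```

```text
True [0.38845048 0.41677983 0.00171795]
True [3.88581853e-01 4.16793179e-01 4.35298972e-06]
0.009229231867686727 29.222190231084824 0.0015043529897240415
0.009616692071695965 51.7583
cam [0.31052432 0.42029551 0.28569757] [0.38796389 0.41629697 0.14856727]
spoon 0.76 [504. 287.]
spoon_bowl 0.76 [498. 266.]
[[504.92152241 306.46017087]]
spoon 0.57 [393. 166.]
spoon_bowl 0.48 [381. 161.]
spoon_bowl 0.33 [209. 338.]
[[406.73984261 165.94045874]]
55.6083 0.009064426059159091
```

View pics/spg2.png

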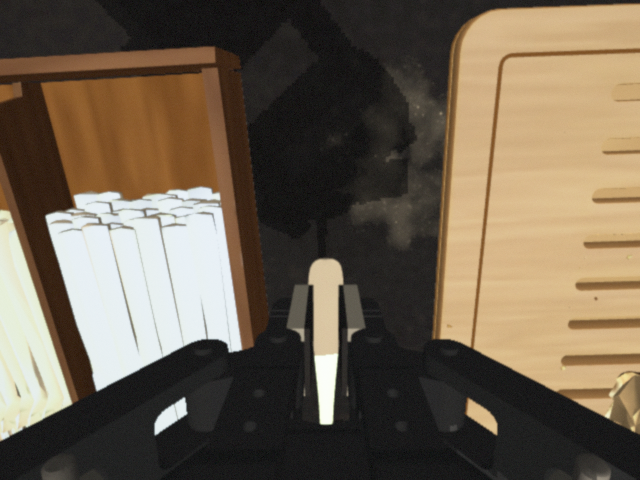

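The spoon is regripped in line. Laying it down.

Run:
```python
from h import *
b=bd(G,-.054)
robot.movel([*b,.04],velocity=.12);print(current_wrist_force())
print(robot.movel([*b,.0125],velocity=.015,until_force=2),current_tcp_pos(),current_wrist_force())
effector.command_gripper(.019);robot.wait(.2);print(current_opening())
robot.movel([*b,.12],velocity=.08)
robot.movel([.36,-.25,.30],velocity=.25)
a,q=best([.37,-.31,.32],np.pi/2)
goto([.37,-.31],.32,4.75)
w=cams.read_camera('wrist');save('final',w['image'])
t=cams.read_camera('top')
for p in(w,t):
  for n,z in(('spoon',.012),('spoon_bowl',.015),('cup',.022),('jam_jar',.012)):
    for k in cams.landmark_of(n,p)[:3]:
        X=onz(p,k['location'],z)[:2]-BC;c,s=np.cos(BA),np.sin(BA);print(n,round(k['confidence'],2),np.round(k['location']),'board xy mm',(1e3*np.array([c*X[0]+s*X[1],-s*X[0]+c*X[1]])).round(1))
for k in cams.masks_of('spoon',w)[:3]:
    ys,xs=np.nonzero(k['mask']);W=np.array([onz(w,u,.015)[:2] for u in np.c_[xs,ys]])
    c=W.mean(0);d=np.linalg.svd(W-c,full_matrices=False)[2][0];d*=np.sign(d[0]);tt=(W-c)@d;m=c+d*(tt.max()+tt.min())/2-BC
    print('mask',np.round(k['box']),'mid',m@[np.cos(BA),np.sin(BA)],m@[-np.sin(BA),np.cos(BA)],'len',np.ptp(tt),'ang rel',np.arctan2(d[1],d[0])-BA)
print(current_clock())
```

```text
[ 0.20852636 -0.2798901   0.25604217]
True [ 0.36758036 -0.36750438  0.01319787] [-1.08402933  0.79283852  4.37698845]
0.018843274792880595
spoon 0.7 [381. 151.] board xy mm [  2.2 -56.7]
spoon_bowl 0.63 [380. 108.] board xy mm [ 46.7 -53.5]
cup 0.79 [324. 155.] board xy mm [-1.   4.4]
jam_jar 0.81 [330.  93.] board xy mm [61.2 -1. ]
spoon 0.63 [477. 296.] board xy mm [ -0.8 -55.7]
spoon 0.15 [454. 299.] board xy mm [-3.3  1.3]
spoon_bowl 0.63 [476. 276.] board xy mm [ 50.5 -59.5]
cup 0.67 [453. 295.] board xy mm [5.9 4.6]
jam_jar 0.85 [481. 193.] board xy mm [ 261.7 -103.7]
jam_jar 0.58 [453. 271.] board xy mm [67.4 -6.2]
mask [372.  93.  22. 116.] mid -0.00034736785764318424 -0.05430278729665683 len 0.12275967529560144 ang rel -0.006089121670843814
64.8833
```

View pics/final.png

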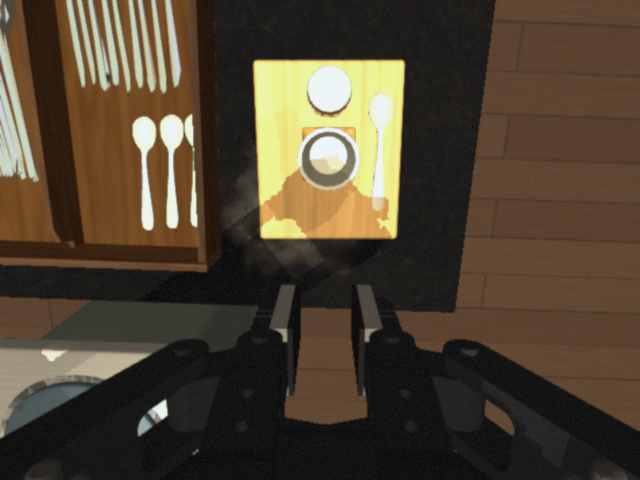

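The final view shows the jar at (330,91), the cup on the coaster at (328,158), and the spoon at (380,152) with its bowl far. One numerical check that the cup is centred, then I hand in.

Run:
```python
from h import *
w=cams.read_camera('wrist')
m=cams.masks_of('cup',w)[0]['mask'].astype(np.uint8)
e=cv2.fitEllipse(cv2.convexHull(max(cv2.findContours(m,0,1)[0],key=cv2.contourArea)))
print(e,onz(w,e[0],.08))
X=proj(w,[[*bd(x,y),.022] for x,y in((28,28),(28,-28)) for x,y in[(x/1e3,y/1e3)]]);print(X)
a=np.linspace(0,6.28,60);r=proj(w,[[.4075+.029*np.cos(i),-.3115+.029*np.sin(i),.08] for i in a]);print(r.mean(0))
```

```text
((328.0382995605469, 158.58261108398438), (61.549293518066406, 62.706241607666016), 152.7235565185547) [ 0.4069033  -0.31120069  0.08      ]
[[301.53931753 126.28378096]
 [355.60545691 126.26542379]]
[328.41280006 157.08651702]
```

The cup is centred within 1 mm, and the coaster's far corners show where predicted (302–355, 127).

```bash
python3 -c "
from h import *
print(ticket.job_done(),current_clock())"
```

```text
the job is handed in; nothing more can be done
the job is handed in; nothing more can be done
```

The coffee is laid as asked and handed in, at about 65 s of the 134 s allowed: coaster and cup centred, jar behind, spoon flat on the right with its bowl away from the robot. I never moved to or gripped the glasses, tongs or red jar.

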